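Stow the stamp box and fit the caddy's nested lids

TASK

Lay the small silver stamp box flat and square in the rectangular nest on the floor of the open round caddy and let go of it, then take the nested pair of lids by the inner lid's slim knob, lower the pair onto the caddy until both lids are fully down, and let go. Then take the outer lid alone by its wide collar, lift it straight up a hand's breadth so that the inner lid stays seated and undisturbed in the caddy, and finish while still holding the outer lid level and still above the caddy. Drop nothing on the way, and leave the other things on the desk where they are.

Things in the scene. Friction and masses are not known exactly. Their poses are not given: they have to be found in the camera images.
- stamp_box_center (a point): The stamp box: a small closed silver box, 36 (its x) x 54 (its y) x 25 mm high (z), standing on the desk; the point is its centre, 12.5 mm above its underside. About 0.09 kg. It may be grasped across its 36 mm width.
- caddy_nest (a point): Floor centre of the open caddy, 6 mm above the desk: the nest. Four L-shaped brass corner cleats, 10 mm high, leave a pocket 40 mm (x of this point) by 58 mm (y); the stamp box's x lies along this x, either way round, its centre then 12.5 mm above this point. Between cleats the sides are open, 30 mm wide at +-x, 16 mm at +-y. Interior 132 mm across. z is up.
- caddy_rim (a point): Centre of the caddy's mouth, level with its rim, 46 mm above the desk. The caddy is a round dark-wood pot fixed to the desk, 160 mm in diameter. 12 mm below the rim is a ledge on which the inner lid sits, in a 150 mm recess. With both lids fully down, the inner lid's knob point is 38 mm and the outer lid's collar point 15 mm above this point.
- inner_lid_knob (a point): Grip point of the inner lid's knob, on its axis, z up. Brass disc 144 mm across, 6 mm thick, with boss (80 mm across, 4 mm high) and slim round knob, 18 mm across; knob top 11 mm above this point, disc underside 50 mm below. It starts on the desk under the outer lid, knob standing 26 mm out of the collar; lifting it carries the outer lid on its boss. 3 mm play in the caddy. 0.25 kg.
- outer_lid_collar (a point): Centre of the outer lid's collar, half-way up, z up. Dark-wood disc 174 mm across, 5 mm thick, upper face 10 mm below this point, skirt 8 mm deep below it (4 mm play round the caddy). Collar 50 mm across, 20 mm high, with a 28 mm hole for the inner knob (5 mm play). When down it rests on the caddy's rim, 2 mm clear of the inner boss, knob 24 mm above the collar. 0.25 kg.
- ink_bottle: bystander, loose: ink bottle 62 mm across, 60 mm high; origin at the centre of its underside
- bell: bystander, loose: hand bell 67 mm across, 95 mm high; origin at the centre of its underside
- pocket_compass: bystander, loose: pocket compass 53x66 mm, 15 mm high; origin on its underside
- matchbox: bystander, loose: matchbox 38x58 mm, 20 mm high; origin at the centre of its underside
Not all that is in view belongs to the job. Leave any blue look-alike of the part that bears stamp_box_center alone.

How it is judged (in metres and radians):
On the way, in this order (a step that is already met when the one before it is completed fails the run):
1. the stamp box lies flat and square in the nest, let go (z of stamp_box_center in the frame of caddy_nest between 0.0105 and 0.0145 m and horizontal distance between stamp_box_center and caddy_nest below 0.005 m and angle between stamp_box_center's own z axis and vertical below 0.06 rad and angle between the x axis of stamp_box_center and the x axis of caddy_nest, either way round below 0.14 rad and contact force between the fingers and stamp_box below 0.1 N), for 0.2 s.
2. both lids are fully down on the caddy, let go (z of inner_lid_knob in the frame of caddy_nest between 0.076 and 0.08 m and horizontal distance between inner_lid_knob and caddy_nest below 0.006 m and angle between each of inner_lid_knob, outer_lid_collar's own z axis and vertical below 0.04 rad and z of outer_lid_collar in the frame of caddy_nest between 0.053 and 0.057 m and horizontal distance between outer_lid_collar and caddy_nest below 0.009 m and contact force between the fingers and inner_lid below 0.1 N and contact force between the fingers and outer_lid below 0.1 N), for 0.2 s.
At the end, for the whole second after the job is handed in: Outer lid held still, within 10 deg of level, over the caddy (80 mm), at least 60 mm above closed height, clear of caddy and inner lid; inner lid untouched on its ledge (2 mm in height, 6 mm sideways, 2 deg); stamp box in the nest (2 mm in height, 5 mm sideways, 8 deg) (z of stamp_box_center in the frame of caddy_nest between 0.0105 and 0.0145 m and horizontal distance between stamp_box_center and caddy_nest below 0.005 m and angle between stamp_box_center's own z axis and vertical below 0.06 rad and angle between the x axis of stamp_box_center and the x axis of caddy_nest, either way round below 0.14 rad and z of inner_lid_knob in the frame of caddy_nest between 0.076 and 0.08 m and horizontal distance between inner_lid_knob and caddy_nest below 0.006 m and angle between inner_lid_knob's own z axis and vertical below 0.04 rad and z of outer_lid_collar in the frame of caddy_nest above 0.115 m and horizontal distance between outer_lid_collar and caddy_nest below 0.08 m and angle between outer_lid_collar's own z axis and vertical below 0.17 rad and contact force between the fingers and outer_lid above 1 N and contact force between outer_lid and inner_lid below 0.05 N and contact force between outer_lid and caddy below 0.05 N and contact force between each of the arm, the fingers and inner_lid below 0.1 N and linear speed of outer_lid below 0.03 m/s and linear speed of inner_lid below 0.02 m/s); the arm keeps its last pose, push and grip.
It fails at once if the inner lid is dragged up with the outer lid (contact force between the fingers and outer_lid above 1 N and contact force between the fingers and inner_lid below 0.1 N and horizontal distance between inner_lid_knob and caddy_nest below 0.03 m and z of inner_lid_knob in the frame of caddy_nest above 0.084 m).
It fails at once if the stamp box is dropped (contact force between the fingers and stamp_box below 0.1 N and linear speed of stamp_box above 0.5 m/s).
It fails at once if a lid is dropped ((contact force between the fingers and inner_lid below 0.1 N and contact force between the fingers and outer_lid below 0.1 N and linear speed of inner_lid above 0.5 m/s) or (contact force between the fingers and inner_lid below 0.1 N and contact force between the fingers and outer_lid below 0.1 N and linear speed of outer_lid above 0.5 m/s)).
It fails at once if a bystander is displaced or tipped over (distance of any of ink_bottle, bell, pocket_compass, matchbox from where it was at the start of the episode above 0.03 m or angle between any of ink_bottle, bell, pocket_compass, matchbox's own z axis and vertical above 0.5 rad).
It also fails if it takes over 72 s, if anything falls off the work surface, if the arm or the gripper's body presses on something with over 40 N, if the wrist force passes 120 N, or if a joint passes its speed limit or range.

ROBOT

A 6-joint arm with a two-finger parallel gripper is mounted at the origin on the work surface; the furniture and walls round the work are solid. World frame = base frame: x ahead of the robot, y to its left, z up, the work surface at z = 0. Lengths are in m, angles in degrees, forces in N, time in s.
With the tool pointing down it reaches from about 0.375 to 0.9 m from the base axis. Payload 3.1 kg.
Tool frame: the origin (TCP) lies at the very end of the fingers, on their centre line; the grasp point (between the pads) lies 19 mm behind it; z points along the fingers, y is the line along which they close (so a half turn about z gives the same grasp; the last joint's range is limited). The gripper opens to 87 mm and grips with 3 to 60 N. Pads are 19 mm wide; open, the fingers measure 117 mm over their backs; the gripper's body (75 mm by 190 mm) begins 51 mm behind the grasp point.
Start: joints at [58.356, 30.224, 82.088, -0, 67.689, -10.227], TCP at [0.228, 0.582, 0.198] pointing down, gripper open.
Joint ranges: [-176.69, 176.69], [-43.24, 126.21], [12.49, 139.97], [-82, 262], [0, 151.66], [-163.58, 163.58]. Speed limits (degrees/s): [159.86, 159.86, 180, 180, 180, 180].

INTERFACE

Orientations are given as a 3x3 rotation matrix whose columns are the frame's x, y, z axes.
In Python, from rig import bot, imaging gives the robot as it stands.
- The arm moves only by the tool drive_tool, never from a script. Its argument "deltas" is text: rows parted by semicolons, each of 5 numbers parted by spaces: the finger opening in mm, from 0 to 87, then the shift along the world's x, y, z in mm, then the turn about the world's z in rad. In form: jaw dx dy dz twist; .... A call has 1 to 12 rows; each row is the pose to reach, as a shift and turn from the pose commanded when the call began; what a row does not reach only later rows make up. A row lasts 1/10 s, in which the tool goes at most 50 mm and 8.59 degrees, less where a joint would pass 70% of its speed; a pose out of reach is approached as far as the arm can. A call with a gripper value outside its range is refused whole. The fingers move at their own pace and stop on an object; the grip force is fixed at half the most. Time passes only in rows, so rows that repeat a pose let the fingers close. It gives the time, the measured TCP pose, the force, the opening and the grip force at its end, in the units of the state.
- bot.read_state(): the state, without advancing time (a new reading comes with each control period).
- imaging.capture(name): name is "side" or "top" or "wrist"; returns the picture (400x640x3 uint8, red, green, blue); there is no depth.
- imaging.camera_model(name): a dict with "fx", "fy", "cx", "cy" (pixels), "dist" ([k1, k2, p1, p2, k3] as OpenCV has them; the pictures are not rectified), "T" (4x4, takes a point from camera to world coordinates). Camera axes: x right, y down, z forward; pixel columns grow to the right and rows downward; lengths in m; the calibration is good to about 2 mm. A picture is of the moment at which its call begins: read the wrist's pose just before it. camera_model takes no time and is no camera call; for the wrist camera it gives the pose at the moment of the call.
- bot.hand_in(): hands the job in; it is judged then, once.
The state is a dict: "time_s": time; "joint_positions": joint angles; "qvel": joint speeds; "tau": joint torques, N m; "position": TCP position; "tcp_rot": TCP orientation; "force": force on the tool from outside, world axes, zero at the start; "moment": the same for the moment, N m; "opening": opening from 0.0 (shut) to 1.0 (fully open); "grasp_force": force on a finger pad.
Only numpy, scipy, OpenCV 4.12 (cv2) and the standard library are available. Lean on these libraries where they do the work, as an engineer would, in place of code of your own. Each camera call takes 0.05 s, during which the arm holds its last target. There are 200 camera calls.

## Working session

There is one attempt and no reset: what is moved stays moved. The work goes in short steps, Python scripts to look and compute and a tool call to move; the robot and the scene stay as the last step left them, time stands still between calls to the robot, and variables do not carry over. Pictures are saved under pics/ and viewed, at most 10 in all, crops included, and the job is handed in when it is done.

Besides the shell and the picture viewer there is one more tool, called after "Request:" by a JSON object that holds its "op" and its "data", one argument or row to a line. drive_tool: Moves the arm, as the interface text tells. Its arguments: {"type":"object","properties":{"deltas":{"type":"string"}},"required":["deltas"]}

```bash
mkdir -p pics
python3 - <<'E'
from rig import bot, imaging
import cv2
for n in("top","side"):
    im=imaging.capture(n); cv2.imwrite(f"pics/{n}0.png",im[:,:,::-1])
    m=imaging.camera_model(n); print(n,m)
s=bot.read_state(); print(s)
E
```

```text
top {'fx': 493.33671834936524, 'fy': 493.33671834936524, 'cx': 312.306256343762, 'cy': 203.90826903127845, 'dist': array([-0.1512536,  0.       ,  0.       ,  0.       ,  0.       ]), 'T': array([[ 0.01601906, -0.98612046,  0.16525686,  0.32895257],
       [-0.99983168, -0.01431964,  0.01146987, -0.01012394],
       [-0.00894426, -0.16541279, -0.98618386,  1.3537378 ],
       [ 0.        ,  0.        ,  0.        ,  1.        ]])}
side {'fx': 389.5672714886603, 'fy': 389.5672714886603, 'cx': 314.1458466907198, 'cy': 202.93484850488696, 'dist': array([-0.0559397,  0.       ,  0.       ,  0.       ,  0.       ]), 'T': array([[-0.9989599 , -0.01737351,  0.0421577 ,  0.49475881],
       [-0.04494366,  0.53115247, -0.8460834 ,  0.76212372],
       [-0.00769273, -0.84709811, -0.53138085,  0.55324969],
       [ 0.        ,  0.        ,  0.        ,  1.        ]])}
{'time_s': 0.1, 'joint_positions': array([ 5.83558188e+01,  3.02742116e+01,  8.21509121e+01, -2.49891683e-03,
        6.76895530e+01, -1.02272733e+01]), 'qvel': array([-0.09250578, -0.04429938, -0.13626443,  0.01396529, -0.01193253,
       -0.01569194]), 'tau': array([-4.39518544e-04, -4.40986097e+01, -1.77151966e+01,  6.33848109e-02,
        5.33445622e-02, -4.15309319e-05]), 'position': array([0.22781561, 0.58121719, 0.19665304]), 'tcp_rot': array([[-9.30954001e-01,  3.65135065e-01, -1.01571371e-03],
       [ 3.65136341e-01,  9.30952457e-01, -1.72507833e-03],
       [ 3.15694583e-04, -1.97684256e-03, -9.99997996e-01]]), 'force': array([ 0.39982997, -0.63285132,  0.03813772]), 'moment': array([ 0.00674252, -0.00837449, -0.03234137]), 'grasp_force': 0.0, 'opening': 1.0010349908969307}
```

View pics/top0.png

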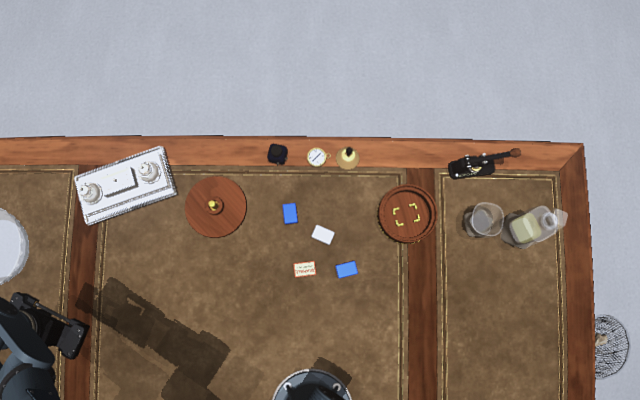

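View pics/side0.png

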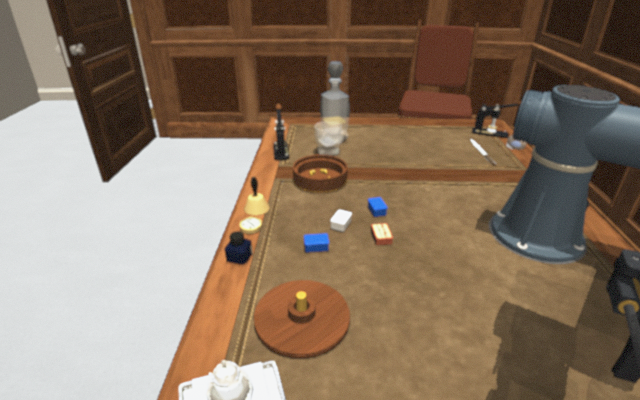

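Top view: silver box at (322,235), side (341,219). Look-alikes are the blue boxes at (290,213) and (346,269), the matchbox at (305,268) and the silver inkstand at (125,185). I choose (322,235). The caddy is at (407,214) and the lids are at (216,206).

```bash
cat > h.py <<'E'
from rig import bot, imaging
import cv2, numpy as np
def pix2w(m,uv,z):
    K=np.array([[m["fx"],0,m["cx"]],[0,m["fy"],m["cy"]],[0,0,1]])
    p=cv2.undistortPoints(np.float64(uv).reshape(-1,1,2),K,np.array(m["dist"]))[:,0]
    d=np.c_[p,np.ones(len(p))]@m["T"][:3,:3].T; o=m["T"][:3,3]
    return o+d*((z-o[2])/d[:,2])[:,None]
def w2pix(m,P):
    K=np.array([[m["fx"],0,m["cx"]],[0,m["fy"],m["cy"]],[0,0,1]])
    Ti=np.linalg.inv(m["T"])
    return cv2.projectPoints(np.float64(P).reshape(-1,1,3),cv2.Rodrigues(Ti[:3,:3])[0],Ti[:3,3],K,np.array(m["dist"]))[0][:,0]
def blobs(mask,amin=20):
    cs,_=cv2.findContours(mask.astype(np.uint8),cv2.RETR_EXTERNAL,cv2.CHAIN_APPROX_NONE)
    return [c for c in cs if cv2.contourArea(c)>=amin]
def rect(P):
    r=cv2.minAreaRect(np.float32(P[:,:2]*1000)); b=cv2.boxPoints(r)
    e=b[1]-b[0],b[2]-b[1]; e=max(e,key=np.linalg.norm)
    return np.round(r[0],1),np.round(r[1],1),round(np.degrees(np.arctan2(e[1],e[0]))%180,1)
E
python3 - <<'E'
from h import *
im=cv2.imread("pics/top0.png"); m=imaging.camera_model("top")
hsv=cv2.cvtColor(im,cv2.COLOR_BGR2HSV); 
w=(hsv[:,:,1]<60)&(hsv[:,:,2]>130); w[:215]=0;w[255:]=0;w[:,:300]=0;w[:,345:]=0
for c in blobs(w): print("box",rect(pix2w(m,c[:,0],.025)),rect(c[:,0]/1000.))
y=(hsv[:,:,0]>18)&(hsv[:,:,0]<35)&(hsv[:,:,1]>110)&(hsv[:,:,2]>120)
y2=y.copy(); y2[:190]=0;y2[240:]=0;y2[:,:380]=0;y2[:,440:]=0
p=np.argwhere(y2)[:,::-1]; print("cleats",len(p),rect(pix2w(m,p,.016)))
for n,uv,z in(("caddy",(407,214),.046),("lid",(216,206),.04),("matchbox",(305,268),.02),("blue",(290,213),.025),("blue2",(346,269),.025),("ink",(278,154),.06),("compass",(316,156),.015),("bell",(347,157),.05)): print(n,pix2w(m,[uv],z)[0].round(3))
a=cv2.resize(im[180:285,170:450],None,fx=2.8,fy=2.8,interpolation=cv2.INTER_CUBIC); cv2.imwrite("pics/crop.png",a)
E
```

```text
box (array([469.4, -23.9]), array([55.7, 38.9]), np.float32(67.5)) (array([322.6, 234.1]), array([20.6, 14.3]), np.float32(23.2))
cleats 93 (array([ 520.9, -230.1]), array([ 54. , 115.6]), np.float32(108.0))
caddy [ 0.524 -0.25   0.046]
lid [0.54  0.267 0.04 ]
matchbox [0.377 0.022 0.02 ]
blue [0.526 0.066 0.025]
blue2 [ 0.376 -0.088  0.025]
ink [0.682 0.1   0.06 ]
compass [ 0.689 -0.003  0.015]
bell [ 0.678 -0.087  0.05 ]
```

View pics/crop.png

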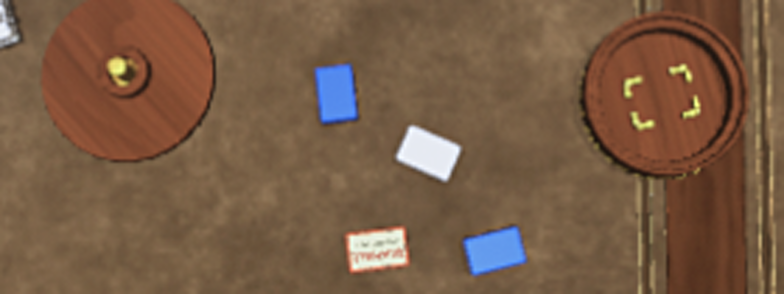

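The crop shows the silver box at crop (428,152), clearly silver and not blue, with the blue boxes at (336,93) and (494,250). The nest's long side is roughly world 101°. I'll move so the wrist camera can see the lids on the way.

Request:
{"op": "drive_tool", "data": {
  "deltas": "87 33 -35 25 0; 87 66 -70 50 0; 87 99 -105 80 0; 87 132 -140 110 0; 87 165 -175 110 0; 87 198 -210 110 0; 87 231 -245 110 0; 87 264 -280 110 0; 87 290 -315 110 0; 87 290 -315 110 0; 87 290 -315 110 0"
}}

```text
time_s: 1.2
position: [0.5187, 0.2655, 0.3068]
tcp_rot: [[-0.93, 0.368, -0.002], [0.368, 0.93, -0.0], [0.001, -0.001, -1.0]]
force: [-0.4, -0.4, 0.6]
opening: 1.004
grasp_force: 0.0
```

Run:
```python
from h import *
s=bot.read_state(); print(s["position"],s["joint_positions"].round(1),s["time_s"])
m=imaging.camera_model("wrist"); print(m)
for n,P in(("lid",(.54,.267,.03)),("box",(.469,-.024,.025)),("caddy",(.524,-.25,.016))): print(n,w2pix(m,P))
im=imaging.capture("wrist"); cv2.imwrite("pics/w1.png",im[:,:,::-1])
```

```text
[0.51870715 0.26546418 0.30683069] [ 16.1  20.9  80.1   0.   79.2 -52.3] 1.2
{'fx': 305.0174299710311, 'fy': 305.0174299710311, 'cx': 318.5801134829971, 'cy': 202.28216893713605, 'dist': array([-0.03302456,  0.        ,  0.        ,  0.        ,  0.        ]), 'T': array([[ 3.69260803e-01,  8.95649539e-01,  2.47907971e-01,
         4.50925981e-01],
       [ 9.29325472e-01, -3.55652454e-01, -9.93252206e-02,
         2.93329824e-01],
       [-7.91509996e-04,  2.67064103e-01, -9.63678441e-01,
         4.94924619e-01],
       [ 0.00000000e+00,  0.00000000e+00,  0.00000000e+00,
         1.00000000e+00]])}
lid [[324.25085109 179.69013335]]
box [[141.03125528 204.47001852]]
caddy [[ 53.36013071 274.91253926]]
```

View pics/w1.png

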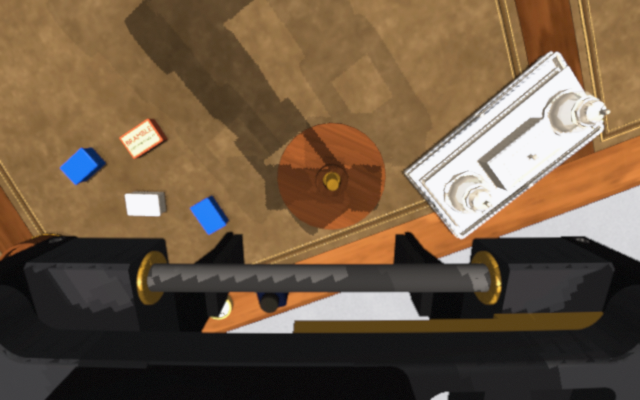

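Wrist view: knob top at (332,181), silver box at (145,204), outer lid around (332,176).

Run:
```python
from h import *
im=cv2.imread("pics/w1.png"); m=imaging.camera_model("wrist")
hsv=cv2.cvtColor(im,cv2.COLOR_BGR2HSV)
w=(hsv[:,:,1]<60)&(hsv[:,:,2]>130); w[:185]=0;w[222:]=0;w[:,:115]=0;w[:,172:]=0
for c in blobs(w): print("box",rect(pix2w(m,c[:,0],.025)))
print("knob",pix2w(m,[(332,181)],.061))
y=(hsv[:,:,0]>15)&(hsv[:,:,0]<35)&(hsv[:,:,1]>150)&(hsv[:,:,2]>120);y[:165]=0;y[200:]=0;y[:,:315]=0;y[:,350:]=0
for c in blobs(y,10): print("knobblob",cv2.minEnclosingCircle(c),pix2w(m,[c[:,0].mean(0)],.061),c[:,0].min(0),c[:,0].max(0))
```

```text
box (array([468.8, -20.6]), array([57.6, 40.4]), np.float32(68.4))
knob [[0.53893502 0.27983672 0.061     ]]
knobblob ((330.8138427734375, 181.1170196533203), 9.437196731567383) [[0.53709145 0.27929207 0.061     ]] [323 172] [339 190]
```

Request:
{"op": "drive_tool", "data": {
  "deltas": "87 -7 -45 0 -0.15; 87 -14 -90 0 -0.3; 87 -20 -135 0 -0.45; 87 -20 -180 -10 -0.6; 87 -20 -220 -40 -0.75; 87 -20 -260 -70 -0.9; 87 -20 -290 -80 -1.05; 87 -20 -290 -80 -1.2; 87 -20 -290 -80 -1.35; 87 -20 -290 -80 -1.5; 87 -20 -290 -80 -1.6; 87 -20 -290 -80 -1.6"
}}

```text
time_s: 2.45
position: [0.4977, -0.0211, 0.2276]
tcp_rot: [[0.389, 0.921, -0.0], [0.921, -0.389, 0.001], [0.0, -0.001, -1.0]]
force: [0.0, -1.3, 0.3]
opening: 0.999
grasp_force: 0.0
```

Run:
```python
from h import *
s=bot.read_state(); print(s["position"],s["joint_positions"].round(1),s["time_s"])
m=imaging.camera_model("wrist")
im=imaging.capture("wrist"); cv2.imwrite("pics/w2.png",im[:,:,::-1])
print(w2pix(m,[(.469,-.024,.025),(.524,-.25,.016)]))
```

```text
[ 0.49771486 -0.02112792  0.22759652] [-15.3  18.2  97.8   0.   64.    7.6] 2.45
[[299.48630702 187.09202418]
 [393.84763663 306.39212101]]
```

View pics/w2.png

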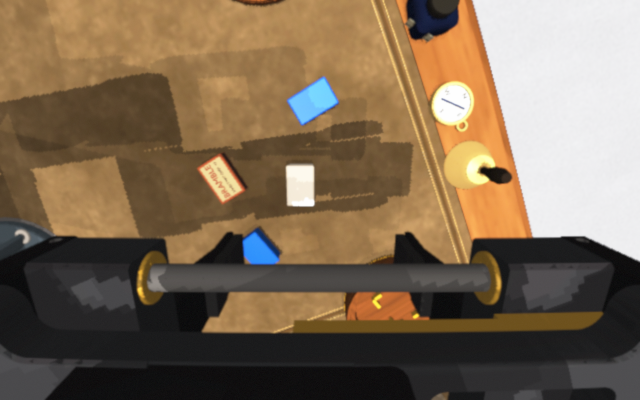

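Wrist view: silver box top at (300,183), bounded by the blue box at (260,247) and the matchbox at (222,178).

Run:
```python
from h import *
im=cv2.imread("pics/w2.png"); m=imaging.camera_model("wrist")
hsv=cv2.cvtColor(im,cv2.COLOR_BGR2HSV)
w=(hsv[:,:,1]<60)&(hsv[:,:,2]>110); w[:150]=0;w[220:]=0;w[:,:275]=0;w[:,330:]=0
for c in blobs(w):
    P=c[:,0]; print("box",rect(pix2w(m,P,.025)),P.min(0),P.max(0))
print(hsv[160:212:2,300].tolist())
s=bot.read_state();R=s["tcp_rot"];print("tool y deg",np.degrees(np.arctan2(R[1,1],R[0,1])))
# candidate: top-face model projection
for c in [(468,-22),(469,-23),(469,-21)]:
    a=np.radians(68); l=np.array([np.cos(a),np.sin(a)]);n=np.array([-l[1],l[0]])
    for z in(25,0): print(c,z,w2pix(m,[np.r_[c+i*27*l+j*18*n,z]/1000 for i,j in((1,1),(1,-1),(-1,-1),(-1,1))]).round(1).tolist())
```

```text
box (array([470.6, -22.5]), array([56.5, 36. ]), np.float32(67.7)) [286 164] [314 206]
[[17, 135, 91], [17, 115, 89], [17, 49, 152], [19, 28, 245], [23, 16, 253], [22, 15, 253], [23, 16, 253], [23, 16, 253], [23, 16, 253], [23, 16, 253], [23, 17, 252], [20, 27, 247], [20, 27, 245], [20, 27, 245], [19, 28, 246], [19, 28, 246], [19, 28, 246], [20, 27, 245], [19, 28, 245], [19, 29, 245], [19, 20, 247], [0, 0, 254], [0, 0, 254], [15, 21, 167], [17, 136, 92], [16, 132, 91]]
tool y deg -22.82402776183779
(468, -22) 25 [[283.4, 165.5], [311.3, 165.1], [312.2, 205.4], [285.2, 205.8]]
(468, -22) 0 [[285.4, 162.7], [311.7, 162.3], [312.5, 200.5], [287.1, 200.9]]
(469, -23) 25 [[284.4, 165.9], [312.3, 165.5], [313.2, 205.8], [286.2, 206.2]]
(469, -23) 0 [[286.4, 163.1], [312.7, 162.7], [313.5, 200.8], [288.0, 201.2]]
(469, -21) 25 [[283.7, 164.5], [311.7, 164.1], [312.6, 204.5], [285.6, 204.9]]
(469, -21) 0 [[285.8, 161.8], [312.1, 161.4], [312.9, 199.6], [287.4, 200.0]]
```

Request:
{"op": "drive_tool", "data": {
  "deltas": "87 -14 0 -40 0; 87 -28 0 -80 0; 87 -28 0 -120 0; 87 -28 0 -150 0; 87 -28 0 -165 0; 87 -28 0 -165 0; 87 -28 0 -165 0; 87 -28 0 -165 0"
}}

```text
time_s: 3.3
position: [0.4712, -0.023, 0.0636]
tcp_rot: [[0.391, 0.92, 0.002], [0.92, -0.391, -0.001], [0.0, 0.002, -1.0]]
force: [-0.4, 0.1, 0.6]
opening: 1.002
grasp_force: 0.0
```

Request:
{"op": "drive_tool", "data": {
  "deltas": "87 -1 0 -30 0; 87 -1 0 -50 0; 87 -1 0 -58 0; 87 -1 0 -58 0; 50 -1 0 -58 0; 42 -1 0 -58 0; 38 -1 0 -58 0; 30 -1 0 -58 0; 30 -1 0 -58 0; 30 -1 0 -58 0; 30 -1 0 -58 0; 30 -1 0 -58 0"
}}

```text
time_s: 4.5
position: [0.4692, -0.0232, 0.0045]
tcp_rot: [[0.392, 0.92, -0.0], [0.92, -0.392, 0.0], [-0.0, -0.0, -1.0]]
force: [0.3, 0.2, 0.0]
opening: 0.386
grasp_force: 0.0
```

Request:
{"op": "drive_tool", "data": {
  "deltas": "20 0 0 0 0; 20 0 0 0 0; 20 0 0 10 0; 20 0 0 40 0; 20 0 0 80 0; 20 0 0 110 0; 20 0 0 110 0; 20 0 0 110 0"
}}

```text
time_s: 5.3
position: [0.4695, -0.0232, 0.1156]
tcp_rot: [[0.392, 0.92, 0.002], [0.92, -0.392, -0.001], [0.0, 0.002, -1.0]]
force: [0.2, 0.9, 0.8]
opening: 0.231
grasp_force: 0.0
```

Run:
```python
from h import *
s=bot.read_state(); print(s["position"],s["opening"],s["grasp_force"],s["force"])
im=imaging.capture("wrist")[:,:,::-1]; m=imaging.camera_model("wrist")
print(w2pix(m,[(.469,-.024,.025),s["position"]]))
im2=imaging.capture("side")[:,:,::-1]; ms=imaging.camera_model("side"); u,v=w2pix(ms,[s["position"]])[0].astype(int)
print(u,v)
c=cv2.resize(im2[v-60:v+90,u-130:u+130],None,fx=2.4,fy=2.4)
cv2.imwrite("pics/w3.png",np.vstack([cv2.resize(im[60:320,100:540],(624,240)),c[:360,:624]]))
```

```text
[ 0.46947689 -0.02321379  0.1155944 ] 0.23116667484997222 0.0 [0.20400037 0.87385486 0.84254787]
[[319.54693234 199.85044134]
 [320.17532717 234.51780133]]
341 182
```

View pics/w3.png

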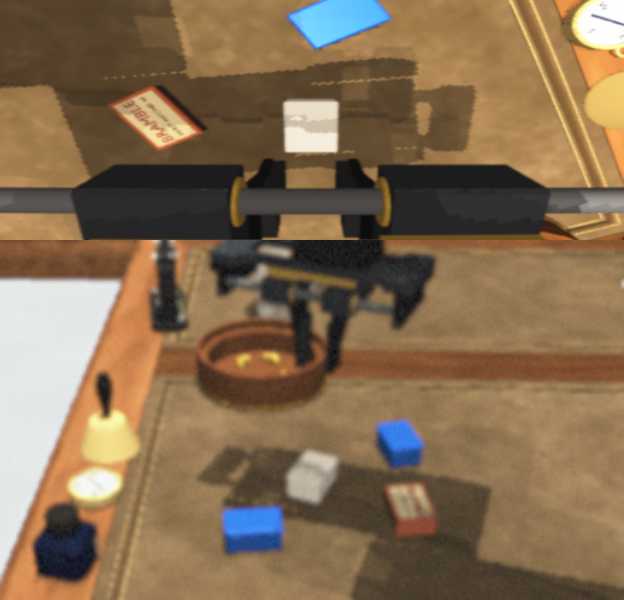

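The grasp missed: the box is unmoved at wrist (319,196). In the side view the finger tips sit higher than the reported TCP projects. I'll check that by overlaying the projected points.

Run:
```python
from h import *
s=bot.read_state(); p=s["position"]; R=s["tcp_rot"]
out=[]
for n,f in(("wrist",4),("side",6)):
    im=imaging.capture(n)[:,:,::-1].copy(); m=imaging.camera_model(n)
    h=s["opening"]*.0435
    pts=[p+R@np.array([0,sg*h,-d]) for d in(0,.019,.038) for sg in(-1,1)]
    q=w2pix(m,pts); u,v=q.mean(0).astype(int)
    w=400//f; hh=290//f
    c=cv2.resize(im[v-hh:v+hh,u-w:u+w],None,fx=f,fy=f,interpolation=cv2.INTER_CUBIC)
    for (a,b),col in zip(q,[(0,0,255)]*2+[(0,255,0)]*2+[(255,0,0)]*2):
        cv2.drawMarker(c,(int((a-u+w+.5)*f),int((b-v+hh+.5)*f)),col,cv2.MARKER_CROSS,14,2)
    out.append(cv2.resize(c,(400,290)) if 0 else cv2.resize(c[:, 200:600],(400,580)))
cv2.imwrite("pics/w4.png",np.hstack(out))
```

```text
(no output)
```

View pics/w4.png

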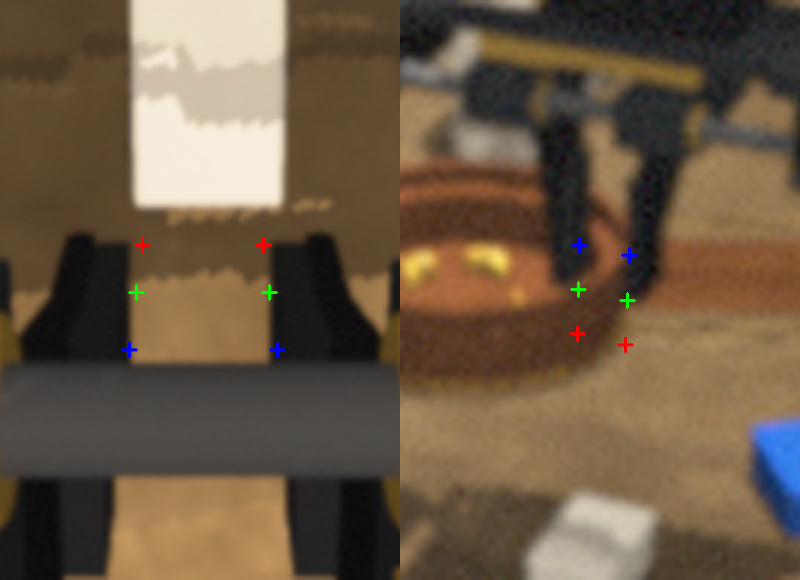

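The tips lie about 20 mm short of the reported TCP in both views (tip bottoms near the green 19 mm marks; side tips around y 283–300 in the crop). So tip z ≈ reported z + 20 mm. I'll regrasp deeper and watch the force.

Request:
{"op": "drive_tool", "data": {
  "deltas": "80 0 0 0 0; 80 0 0 0 0; 80 0 0 0 0; 80 0 0 0 0; 80 0 0 -40 0; 80 0 0 -80 0; 80 0 0 -105 0; 80 0 0 -115 0; 80 0 0 -118 0; 80 0 0 -118 0; 80 0 0 -118 0"
}}

```text
time_s: 6.6
position: [0.4701, -0.0234, -0.0024]
tcp_rot: [[0.392, 0.92, 0.002], [0.92, -0.392, -0.001], [0.0, 0.002, -1.0]]
force: [-0.7, 0.8, 0.1]
opening: 0.917
grasp_force: 0.0
```

Request:
{"op": "drive_tool", "data": {
  "deltas": "80 0 0 -2 0; 80 0 0 -4 0; 80 0 0 -6 0; 80 0 0 -8 0; 80 0 0 -9 0; 80 0 0 -9 0"
}}

```text
time_s: 7.2
position: [0.469, -0.0231, -0.0127]
tcp_rot: [[0.392, 0.92, -0.0], [0.92, -0.392, 0.0], [-0.0, -0.0, -1.0]]
force: [-0.0, -0.2, 0.1]
opening: 0.918
grasp_force: 0.0
```

No desk contact at −12.7 mm, which confirms the offset. Closing.

Request:
{"op": "drive_tool", "data": {
  "deltas": "50 0 0 0 0; 40 0 0 0 0; 30 0 0 0 0; 30 0 0 0 0; 30 0 0 0 0; 30 0 0 0 0; 30 0 0 0 0; 30 0 0 0 0; 30 0 0 0 0; 30 0 0 0 0; 30 0 0 0 0; 30 0 0 0 0"
}}

```text
time_s: 8.4
position: [0.4693, -0.0232, -0.0124]
tcp_rot: [[0.392, 0.92, 0.0], [0.92, -0.392, -0.0], [0.0, 0.0, -1.0]]
force: [0.1, 0.2, 0.3]
opening: 0.409
grasp_force: 30.0
```

Request:
{"op": "drive_tool", "data": {
  "deltas": "30 0 0 10 0; 30 0 0 40 0; 30 0 0 80 0; 30 10 -20 120 0.05; 30 20 -60 150 0.15; 30 30 -105 160 0.25; 30 40 -150 160 0.35; 30 50 -195 160 0.45; 30 60 -240 160 0.55; 30 67 -285 160 0.58; 30 67 -299 160 0.58; 30 67 -299 160 0.58"
}}

```text
time_s: 9.6
position: [0.5356, -0.3241, 0.1475]
tcp_rot: [[-0.173, 0.985, -0.0], [0.985, 0.173, -0.0], [0.0, -0.0, -1.0]]
force: [-0.3, 0.8, -1.0]
opening: 0.409
grasp_force: 30.0
```

Request:
{"op": "drive_tool", "data": {
  "deltas": "30 0 0 0 0; 30 0 0 0 0; 30 0 0 0 0; 30 0 0 0 0"
}}

```text
time_s: 10.0
position: [0.5363, -0.3207, 0.1478]
tcp_rot: [[-0.178, 0.984, -0.0], [0.984, 0.178, 0.0], [0.0, -0.0, -1.0]]
force: [0.3, -0.5, -1.6]
opening: 0.409
grasp_force: 30.0
```

Run:
```python
from h import *
s=bot.read_state(); R=s["tcp_rot"]; print(s["position"],s["joint_positions"].round(1),s["opening"],np.degrees(np.arctan2(R[1,:2],R[0,:2])))
m=imaging.camera_model("wrist"); im=imaging.capture("wrist")[:,:,::-1].copy(); cv2.imwrite("pics/w5.png",im)
np.savez("w5.npz",**{k:np.array(v) for k,v in m.items()})
hsv=cv2.cvtColor(im,cv2.COLOR_BGR2HSV)
y=(hsv[:,:,0]>20)&(hsv[:,:,0]<35)&(hsv[:,:,1]>130)&(hsv[:,:,2]>110); y[230:]=0
for c in blobs(y,15): print(c[:,0].min(0),c[:,0].max(0),cv2.contourArea(c),pix2w(m,[c[:,0].mean(0)],.016).round(4))
print(w2pix(m,[(.524,-.25,.016)]))
```

```text
[ 0.53626901 -0.3206971   0.14776312] [-41.1  33.5  84.9   0.   61.7 -51.4] 0.40870974979756164 [100.23331555  10.23331922]
[301 142] [318 157] 99.0 [[ 0.5184 -0.2828  0.016 ]]
[334 136] [349 154] 109.5 [[ 0.5541 -0.2723  0.016 ]]
[336  86] [346  99] 67.0 [[ 0.5419 -0.2188  0.016 ]]
[[318.78478398 120.00367553]]
```

View pics/w5.png

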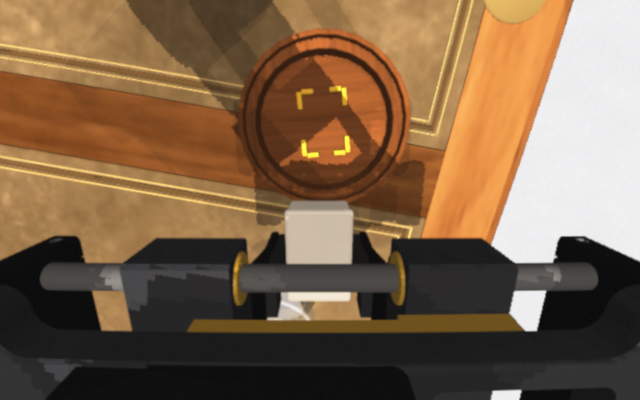

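Wrist view: nest cleat corners at (297,91), (345,87), (349,153), (302,157). The held box spans (285–352, 201–300).

Run:
```python
from h import *
m=dict(np.load("w5.npz")); im=cv2.imread("pics/w5.png"); hsv=cv2.cvtColor(im,cv2.COLOR_BGR2HSV)
for st in(90,110,140,165):
    y=(hsv[:,:,0]>17)&(hsv[:,:,0]<38)&(hsv[:,:,1]>st)&(hsv[:,:,2]>130); y[:78]=0;y[165:]=0;y[:,:285]=0;y[:,360:]=0
    p=np.argwhere(y)[:,::-1]; print(st,len(p),rect(pix2w(m,p,.016)),p.min(0),p.max(0))
# caddy outer silhouette via rim: reproject circle candidates
g=cv2.cvtColor(im,cv2.COLOR_BGR2GRAY)
for c in((.524,-.25),(.527,-.247),(.53,-.247)):
    q=w2pix(m,[(c[0]+.08*np.cos(t),c[1]+.08*np.sin(t),.046) for t in np.linspace(0,6.28,72)]); print("rim",c,q.min(0).round(1),q.max(0).round(1))
# box in hand
w=(hsv[:,:,1]<70)&(hsv[:,:,2]>140); w[:195]=0;w[310:]=0;w[:,:275]=0;w[:,362:]=0
ys=np.argwhere(w); print("box px",[(r,ys[ys[:,0]==r][:,1].min(),ys[ys[:,0]==r][:,1].max()) for r in (202,205,208,211,215,225,235,255,295,298,300,302) if (ys[:,0]==r).any()])
print(hsv[196:216,320].tolist())
s=bot.read_state(); p=s["position"];R=s["tcp_rot"]
for zt in(.172,.175,.178):
  for o in(-.002,0,.002):
    P=[np.r_[(p+R@np.array([o+sx*.027,sy*.018,0]))[:2],z] for z in(zt,zt-.025) for sx,sy in((1,-1),(1,1),(-1,1),(-1,-1))]
    print(zt,o,w2pix(m,P).round(1).tolist())
```

```text
90 666 (array([ 528.9, -251.7]), array([51. , 68.4]), np.float32(105.6)) [296  86] [350 157]
110 666 (array([ 528.9, -251.7]), array([51. , 68.4]), np.float32(105.6)) [296  86] [350 157]
140 666 (array([ 528.9, -251.7]), array([51. , 68.4]), np.float32(105.6)) [296  86] [350 157]
165 661 (array([ 528.9, -251.7]), array([51. , 68.4]), np.float32(105.6)) [296  86] [350 157]
rim (0.524, -0.25) [231.8  24.3] [405.8 203.9]
rim (0.527, -0.247) [235.4  21.2] [409.8 201.6]
rim (0.53, -0.247) [238.7  21.9] [412.9 202.1]
box px [(202, np.int64(293), np.int64(345)), (205, np.int64(291), np.int64(346)), (208, np.int64(290), np.int64(347)), (211, np.int64(285), np.int64(352)), (215, np.int64(285), np.int64(353)), (225, np.int64(285), np.int64(352)), (235, np.int64(285), np.int64(351)), (255, np.int64(286), np.int64(351)), (295, np.int64(281), np.int64(350)), (298, np.int64(282), np.int64(349)), (300, np.int64(281), np.int64(348)), (302, np.int64(281), np.int64(300))]
[[11, 179, 101], [12, 178, 89], [12, 179, 77], [12, 147, 71], [13, 86, 92], [15, 57, 125], [16, 47, 141], [17, 44, 144], [17, 44, 1
[... 729 characters left out ...]
]]
0.175 0 [[285.3, 207.0], [350.8, 207.0], [348.3, 293.4], [288.1, 293.5], [289.5, 195.8], [346.8, 195.7], [344.8, 273.0], [291.7, 273.0]]
0.175 0.002 [[285.2, 203.5], [350.9, 203.5], [348.3, 290.5], [288.0, 290.5], [289.4, 192.7], [346.9, 192.6], [344.9, 270.3], [291.6, 270.4]]
0.178 -0.002 [[284.9, 212.1], [351.3, 212.1], [348.6, 299.2], [287.8, 299.3], [289.2, 200.1], [347.1, 200.0], [345.1, 277.9], [291.4, 277.9]]
0.178 0 [[284.8, 208.6], [351.4, 208.5], [348.7, 296.3], [287.7, 296.3], [289.1, 197.0], [347.2, 196.9], [345.2, 275.2], [291.3, 275.2]]
0.178 0.002 [[284.6, 205.0], [351.5, 205.0], [348.8, 293.3], [287.6, 293.3], [289.0, 193.8], [347.3, 193.8], [345.3, 272.5], [291.2, 272.5]]
```

Run:
```python
from h import *
im=cv2.imread("pics/top0.png"); m=imaging.camera_model("top"); hsv=cv2.cvtColor(im,cv2.COLOR_BGR2HSV)
y=(hsv[:,:,0]>17)&(hsv[:,:,0]<38)&(hsv[:,:,1]>100)&(hsv[:,:,2]>130); y[:198]=0;y[230:]=0;y[:,:390]=0;y[:,424:]=0
p=np.argwhere(y)[:,::-1]; print(len(p),rect(pix2w(m,p,.016)))
m=dict(np.load("w5.npz")); 
for n,q in(("corners",[(297,91),(345,87),(349,153),(302,157)]),):
    P=pix2w(m,q,.016); print(P.mean(0),np.degrees(np.arctan2(*(P[0]-P[3])[[1,0]])),np.degrees(np.arctan2(*(P[1]-P[2])[[1,0]])),np.degrees(np.arctan2(*(P[1]-P[0])[[1,0]])),np.degrees(np.arctan2(*(P[2]-P[3])[[1,0]])))
```

```text
100 (array([ 528. , -252.5]), array([51.7, 68.9]), np.float32(105.5))
[ 0.52898638 -0.25193146  0.016     ] 103.73123969081193 105.08017753861748 14.7072005757812 15.037711349719526
```

Both cameras agree: nest (528.6, −252.0), long axis 105°. Moving above it.

Request:
{"op": "drive_tool", "data": {
  "deltas": "30 -4 35 0 0.04; 30 -7 68 0 0.084; 30 -7 68 -30 0.084; 30 -7 68 -70 0.084; 30 -7 68 -100 0.084; 30 -7 68 -120 0.084; 30 -7 68 -130 0.084; 30 -7 68 -130 0.084; 30 -7 68 -130 0.084; 30 -7 68 -130 0.084"
}}

```text
time_s: 11.05
position: [0.5302, -0.2548, 0.0189]
tcp_rot: [[-0.258, 0.966, 0.002], [0.966, 0.258, -0.002], [-0.002, 0.002, -1.0]]
force: [-0.7, 0.4, -1.4]
opening: 0.413
grasp_force: 30.0
```

Request:
{"op": "drive_tool", "data": {
  "deltas": "30 -1 2 0 0; 30 -1 2 0 0; 30 -1 2 0 0; 30 -1 2 0 0; 30 -1 2 0 0; 30 -1 2 0 0"
}}

```text
time_s: 11.65
position: [0.5282, -0.2522, 0.0175]
tcp_rot: [[-0.258, 0.966, -0.0], [0.966, 0.258, -0.0], [-0.0, -0.0, -1.0]]
force: [0.6, 0.3, -0.9]
opening: 0.409
grasp_force: 30.0
```

Request:
{"op": "drive_tool", "data": {
  "deltas": "30 0.4 -0.2 -6 0; 30 0.4 -0.2 -11 0; 30 0.4 -0.2 -14 0; 30 0.4 -0.2 -16 0; 30 0.4 -0.2 -18 0; 30 0.4 -0.2 -18 0; 30 0.4 -0.2 -18 0"
}}

```text
time_s: 12.35
position: [0.5286, -0.2524, -0.0004]
tcp_rot: [[-0.258, 0.966, 0.0], [0.966, 0.258, -0.0], [-0.0, 0.0, -1.0]]
force: [0.1, -0.2, -0.3]
opening: 0.407
grasp_force: 30.0
```

Request:
{"op": "drive_tool", "data": {
  "deltas": "30 0 0 -2 0; 30 0 0 -4 0; 30 0 0 -5 0; 30 0 0 -6 0; 30 0 0 -6 0; 30 0 0 -6 0"
}}

```text
time_s: 12.95
position: [0.5286, -0.2524, -0.0064]
tcp_rot: [[-0.258, 0.966, 0.0], [0.966, 0.258, -0.0], [-0.0, 0.0, -1.0]]
force: [0.7, 1.1, -1.0]
opening: 0.411
grasp_force: 30.0
```

Request:
{"op": "drive_tool", "data": {
  "deltas": "40 0 0 0 0; 44 0 0 0 0; 50 0 0 0 0; 55 0 0 0 0; 55 0 0 0 0; 55 0 0 0 0; 55 0 0 20 0; 55 0 0 60 0; 55 0 0 100 0; 55 0 0 140 0; 55 0 0 160 0; 55 0 0 160 0"
}}

```text
time_s: 14.15
position: [0.5307, -0.2538, 0.1573]
tcp_rot: [[-0.258, 0.966, 0.007], [0.966, 0.258, -0.005], [-0.006, 0.005, -1.0]]
force: [0.6, 0.4, 0.3]
opening: 0.638
grasp_force: 0.0
```

Request:
{"op": "drive_tool", "data": {
  "deltas": "87 5 -35 10 0; 87 9 -75 20 0; 87 9 -75 20 0; 87 9 -75 20 0; 87 9 -75 20 0; 87 9 -75 20 0"
}}

```text
time_s: 14.75
position: [0.5368, -0.3256, 0.1724]
tcp_rot: [[-0.259, 0.966, -0.002], [0.966, 0.259, 0.002], [0.003, -0.002, -1.0]]
force: [-0.1, -0.1, -0.5]
opening: 0.99
grasp_force: 0.0
```

Run:
```python
from h import *
s=bot.read_state(); print(s["position"],s["opening"],s["time_s"])
m=imaging.camera_model("wrist"); im=imaging.capture("wrist")[:,:,::-1].copy()
t=imaging.capture("top")[:,:,::-1]
u,v=w2pix(m,[(.5286,-.252,.016)])[0].astype(int)
hsv=cv2.cvtColor(im,cv2.COLOR_BGR2HSV); w=(hsv[:,:,1]<75)&(hsv[:,:,2]>110)
w[:v-60]=0;w[v+60:]=0;w[:,:u-50]=0;w[:,u+50:]=0
for c in blobs(w,100): print("box",rect(pix2w(m,c[:,0],.031)))
y=(hsv[:,:,0]>17)&(hsv[:,:,0]<38)&(hsv[:,:,1]>110)&(hsv[:,:,2]>130)
y[:v-50]=0;y[v+50:]=0;y[:,:u-40]=0;y[:,u+40:]=0
print("cleat",rect(pix2w(m,np.argwhere(y)[:,::-1],.016)))
a=cv2.resize(im[v-75:v+75,u-100:u+100],(780,585),interpolation=cv2.INTER_CUBIC)
cv2.imwrite("pics/w6.png",a)
```

```text
[ 0.53682423 -0.32559837  0.1724029 ] 0.9903364955643384 14.75
box (array([ 528.5, -251.2]), array([36.2, 53.6]), np.float32(105.0))
cleat (array([ 529. , -251.4]), array([51.3, 68.7]), np.float32(105.0))
```

View pics/w6.png

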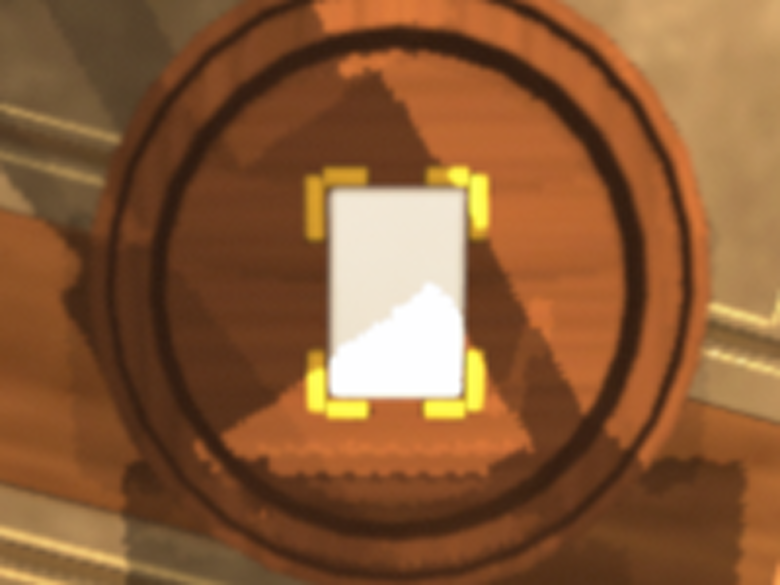

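The crop shows the box flat and square between all four cleats, measured 0.6 mm from the nest centre at 105.0°. Now to the lids.

Request:
{"op": "drive_tool", "data": {
  "deltas": "87 2 48 10 0; 87 4 96 20 0; 87 6 144 30 0; 87 8 192 30 0; 87 10 240 30 0; 87 12 288 30 0; 87 14 336 30 0; 87 16 384 30 0; 87 18 432 30 0; 87 20 480 20 0; 87 20 520 10 0; 87 20 535 0 0"
}}

```text
time_s: 16.05
position: [0.5566, 0.2119, 0.1733]
tcp_rot: [[-0.263, 0.965, 0.0], [0.965, 0.263, 0.001], [0.001, 0.001, -1.0]]
force: [0.5, -1.0, -0.3]
opening: 1.003
grasp_force: 0.0
```

Request:
{"op": "drive_tool", "data": {
  "deltas": "87 0 0 0 0; 87 0 0 0 0; 87 0 0 0 0; 87 0 0 0 0; 87 0 0 0 0; 87 0 0 0 0"
}}

```text
time_s: 16.65
position: [0.5579, 0.2068, 0.1739]
tcp_rot: [[-0.257, 0.966, 0.001], [0.966, 0.257, 0.0], [-0.0, 0.001, -1.0]]
force: [0.4, -0.1, 0.1]
opening: 0.999
grasp_force: 0.0
```

```bash
cat > knob.py <<'E'
from h import *
import sys
z,x0,y0=map(float,sys.argv[1:4])
s=bot.read_state(); print(s["position"],s["joint_positions"].round(1),s["time_s"])
m=imaging.camera_model("wrist"); im=imaging.capture("wrist")[:,:,::-1].copy(); cv2.imwrite("pics/k.png",im)
hsv=cv2.cvtColor(im,cv2.COLOR_BGR2HSV)
u,v=w2pix(m,[(x0,y0,z)])[0].astype(int); print(u,v)
y=(hsv[:,:,0]>15)&(hsv[:,:,0]<38)&(hsv[:,:,1]>120)&(hsv[:,:,2]>90)
k=np.zeros_like(y);k[max(v-45,0):v+45,u-45:u+45]=y[max(v-45,0):v+45,u-45:u+45]
for c in blobs(k,30): print("knob",cv2.minEnclosingCircle(c),[pix2w(m,[cv2.minEnclosingCircle(c)[0]],h)[0].round(4) for h in(z,z-.02)],c[:,0].min(0),c[:,0].max(0),cv2.contourArea(c))
q=w2pix(m,[(x0+.009*np.cos(t),y0+.009*np.sin(t),z) for t in np.linspace(0,6.28,40)]);print("pred",q.min(0),q.max(0))
cv2.imwrite("pics/kc.png",cv2.resize(im[max(v-75,0):v+75,u-100:u+100],None,fx=3.9,fy=3.9,interpolation=cv2.INTER_CUBIC))
E
python3 knob.py .061 .538 .2795
```

```text
[0.55793457 0.20678212 0.17391265] [ 9.6 29.5 88.  -0.  62.5 -5.3] 16.65
317 116
knob ((323.45709228515625, 120.18240356445312), 13.828353881835938) [array([0.5445, 0.2773, 0.061 ]), array([0.5448, 0.2772, 0.041 ])] [310 107] [336 134] 550.5
pred [308.0198048  106.25335523] [326.91916873 125.78984569]
```

Run:
```python
import cv2,numpy as np
im=cv2.imread("pics/k.png");hsv=cv2.cvtColor(im,cv2.COLOR_BGR2HSV)
y=(hsv[:,:,0]>15)&(hsv[:,:,0]<38)&(hsv[:,:,1]>120)&(hsv[:,:,2]>90)
for r in range(88,152,2): print(r,"".join("%3d"%(hsv[r,c,2]//3) if not y[r,c] else " ##" for c in range(288,360,2)))
print(hsv[112,310:336:2].tolist(),hsv[124,310:336:2].tolist())
```

```text
88  65 65 61 61 63 64 60 59 59 60 59 58 58 57 56 55 54 56 60 62 63 63 63 63 62 62 63 63 62 61 60 59 59 58 57 57
90  60 60 60 61 61 60 60 59 59 59 58 58 57 55 55 56 59 62 63 63 63 63 63 63 62 63 63 62 60 60 58 58 57 57 59 61
92  60 61 61 61 60 59 60 59 58 58 57 56 54 55 58 62 63 63 63 63 63 62 62 63 63 62 61 60 59 58 57 57 58 61 64 66
94  61 61 61 60 60 59 58 58 57 57 56 55 57 61 63 63 61 60 60 60 61 62 63 63 62 60 59 59 58 59 60 61 64 66 67 66
96  61 60 60 60 59 58 58 58 56 56 57 60 63 61 55 56 55 51 51 51 53 52 58 60 59 59 58 58 61 63 64 66 67 66 65 64
98  60 60 59 59 58 58 57 56 57 59 62 60 58 58 61 64 62 58 55 56 58 58 54 49 51 58 60 62 64 66 67 67 66 64 62 60
100  60 59 59 58 58 56 55 57 61 63 61 52 59 64 65 65 64 60 56 55 57 59 60 57 51 53 63 65 66 67 65 64 63 61 59 59
102  59 58 58 57 56 56 57 60 64 61 56 59 60 62 64 64 65 62 58 55 56 58 60 59 57 52 54 66 66 65 63 61 60 59 59 60
104  58 58 57 57 57 59 61 63 60 60 63 61 59 59 63 64 64 63 59 55 55 56 59 60 59 57 54 54 63 62 60 58 59 59 60 59
106  58 57 57 58 61 63 63 62 54 65 65 62 59 59 59 57 48 44 43 40 46 52 57 60 60 58 57 54 
[... 2227 characters left out ...]
62 63 63 63 62 62 60 56 61 64 60 64 65 64 59 62 63 64 65
148  39 37 39 49 51 40 43 53 57 48 53 55 59 58 54 60 63 63 63 61 56 53 42 40 36 42 47 43 42 43 51 39 43 47 59 60
150  32 32 33 33 33 33 33 33 38 35 33 34 40 40 35 40 42 53 54 41 35 35 35 36 36 37 36 36 35 35 36 36 37 37 37 38
[[11, 186, 191], [13, 185, 132], [23, 193, 200], [30, 168, 252], [30, 168, 252], [28, 183, 250], [28, 181, 253], [29, 178, 253], [28, 180, 252], [27, 183, 249], [29, 175, 254], [28, 182, 250], [21, 185, 132]] [[14, 185, 146], [30, 175, 248], [30, 163, 254], [27, 185, 252], [30, 169, 254], [30, 167, 254], [30, 167, 254], [30, 171, 254], [29, 174, 254], [29, 179, 254], [28, 180, 254], [21, 203, 224], [28, 179, 243]]
```

Run:
```python
from h import *
im=cv2.imread("pics/side0.png"); m=imaging.camera_model("side"); hsv=cv2.cvtColor(im,cv2.COLOR_BGR2HSV)
y=(hsv[:,:,0]>17)&(hsv[:,:,0]<38)&(hsv[:,:,1]>120)&(hsv[:,:,2]>90)
for r in range(284,318,2):
    c=np.nonzero(y[r,280:325])[0]+280; print(r,(c.min(),c.max()) if len(c) else None)
for P in((.5445,.2773),(.5425,.2773),(.5445,.2743)):
    for z in(.061,.037):
        q=w2pix(m,[(P[0]+.009*np.cos(t),P[1]+.009*np.sin(t),z) for t in np.linspace(0,6.28,60)]);print(P,z,q.min(0).round(1),q.max(0).round(1))
g=cv2.imread("pics/k.png"); b=cv2.cvtColor(g,cv2.COLOR_BGR2HSV)
for ch in(0,):
  for r in range(104,138,2): print(r,g[r,306:342:2,0].tolist())
```

```text
284 None
286 None
288 None
290 None
292 (np.int64(298), np.int64(304))
294 (np.int64(296), np.int64(305))
296 (np.int64(296), np.int64(305))
298 (np.int64(297), np.int64(305))
300 (np.int64(297), np.int64(305))
302 (np.int64(297), np.int64(306))
304 (np.int64(296), np.int64(306))
306 (np.int64(297), np.int64(306))
308 (np.int64(297), np.int64(306))
310 (np.int64(299), np.int64(303))
312 None
314 None
316 None
(0.5445, 0.2773) 0.061 [295.1 290.6] [305.4 298.1]
(0.5445, 0.2773) 0.037 [295.5 300.3] [305.7 307.9]
(0.5425, 0.2773) 0.061 [296.2 290.6] [306.6 298.2]
(0.5425, 0.2773) 0.037 [296.7 300.3] [306.8 307.9]
(0.5445, 0.2743) 0.061 [295.2 289.4] [305.5 296.9]
(0.5445, 0.2743) 0.037 [295.7 299.1] [305.8 306.6]
104 [49, 52, 50, 47, 47, 53, 54, 52, 51, 50, 44, 43, 45, 46, 49, 48, 45, 44]
106 [53, 53, 51, 47, 47, 48, 47, 39, 34, 34, 34, 37, 41, 46, 48, 49, 46, 46]
108 [55, 53, 53, 49, 43, 32, 32, 47, 73, 76, 57, 45, 29, 36, 46, 48, 49, 47]
110 [54, 53, 52, 45, 31, 35, 73, 80, 83, 87, 86, 85, 69, 35, 39, 47, 50, 47]
112 [52, 53, 52, 36, 49, 86, 86, 71, 73, 76, 74, 70, 80, 72, 36, 45, 51, 
[... 227 characters left out ...]
43, 44]
120 [51, 48, 40, 90, 85, 81, 94, 98, 94, 91, 86, 84, 82, 63, 72, 47, 41, 44]
122 [51, 48, 39, 68, 91, 76, 91, 92, 93, 87, 86, 80, 80, 57, 52, 41, 45, 45]
124 [53, 51, 40, 78, 92, 69, 86, 88, 88, 84, 81, 76, 75, 46, 72, 36, 46, 46]
126 [53, 50, 43, 52, 84, 73, 70, 85, 85, 81, 76, 71, 56, 57, 54, 40, 47, 45]
128 [53, 51, 50, 37, 56, 82, 67, 66, 72, 74, 62, 53, 53, 78, 39, 49, 48, 45]
130 [52, 53, 52, 47, 38, 70, 79, 78, 71, 60, 61, 75, 55, 45, 49, 52, 50, 45]
132 [48, 52, 53, 50, 49, 34, 49, 71, 76, 78, 72, 56, 37, 49, 53, 53, 51, 47]
134 [46, 51, 54, 52, 52, 52, 48, 43, 41, 42, 41, 44, 47, 51, 53, 52, 53, 49]
136 [40, 47, 52, 52, 51, 50, 52, 53, 54, 54, 52, 50, 50, 49, 51, 52, 51, 46]
```

Knob edges measured at (324,120) in the wrist view and u≈301 in the side view give knob ≈ (544.3, 277.2).

Request:
{"op": "drive_tool", "data": {
  "deltas": "60 -7 35 0 0; 60 -13 70 0 0; 60 -13 70 -40 0; 60 -13 70 -80 0; 60 -13 70 -100 0; 60 -13 70 -100 0; 60 -13 70 -100 0; 60 -13 70 -100 0; 60 -13 70 -100 0; 60 -13 70 -100 0"
}}

```text
time_s: 17.7
position: [0.5455, 0.2778, 0.0749]
tcp_rot: [[-0.258, 0.966, 0.002], [0.966, 0.258, 0.001], [0.0, 0.003, -1.0]]
force: [0.3, -0.2, 0.3]
opening: 0.689
grasp_force: 0.0
```

Request:
{"op": "drive_tool", "data": {
  "deltas": "60 -0.5 -0.5 -20 0; 60 -0.5 -0.5 -38 0; 60 -0.5 -0.5 -46 0; 60 -0.5 -0.5 -50 0; 60 -0.5 -0.5 -52 0; 60 -0.5 -0.5 -53 0; 60 -0.5 -0.5 -53 0; 60 -0.5 -0.5 -53 0"
}}

```text
time_s: 18.5
position: [0.5445, 0.2773, 0.0211]
tcp_rot: [[-0.258, 0.966, 0.001], [0.966, 0.258, 0.0], [0.0, 0.001, -1.0]]
force: [-0.4, 0.2, -0.3]
opening: 0.689
grasp_force: 0.0
```

Request:
{"op": "drive_tool", "data": {
  "deltas": "40 0 0 0 0; 25 0 0 0 0; 20 0 0 0 0; 10 0 0 0 0; 10 0 0 0 0; 10 0 0 0 0; 10 0 0 0 0; 10 0 0 0 0; 10 0 0 0 0; 10 0 0 0 0"
}}

```text
time_s: 19.5
position: [0.5443, 0.2772, 0.0206]
tcp_rot: [[-0.258, 0.966, 0.0], [0.966, 0.258, 0.0], [0.0, 0.0, -1.0]]
force: [1.1, -0.1, -1.5]
opening: 0.195
grasp_force: 30.0
```

Request:
{"op": "drive_tool", "data": {
  "deltas": "10 0 0 3 0; 10 0 0 8 0; 10 0 0 16 0; 10 0 0 30 0; 10 0 0 50 0; 10 0 0 75 0; 10 0 0 100 0; 10 0 0 120 0; 10 0 0 130 0; 10 0 0 130 0; 10 0 0 130 0"
}}

```text
time_s: 20.6
position: [0.5433, 0.2769, 0.1502]
tcp_rot: [[-0.258, 0.966, -0.001], [0.966, 0.258, -0.0], [-0.0, -0.001, -1.0]]
force: [-0.3, -0.0, -6.5]
opening: 0.193
grasp_force: 30.0
```

Run:
```python
from h import *
s=bot.read_state(); p=s["position"]; print(p,s["force"],s["moment"])
im=imaging.capture("side")[:,:,::-1].copy(); m=imaging.camera_model("side")
q=np.array([(p[0]+.087*np.cos(t),p[1]+.087*np.sin(t),p[2]-.0206+.018) for t in np.linspace(0,6.28,90)])
q=w2pix(m,q)
u,v=q.mean(0).astype(int)
cv2.polylines(im,[q.round().astype(int)],True,(0,255,0),1)
cv2.imwrite("pics/s2.png",cv2.resize(im[max(v-110,0):v+80,u-130:u+130],None,fx=3,fy=3,interpolation=cv2.INTER_CUBIC))
```

```text
[0.54331331 0.27689792 0.15018013] [-0.31824142 -0.01058927 -6.45163047] [-0.07590863  0.09526647  0.03210173]
```

View pics/s2.png

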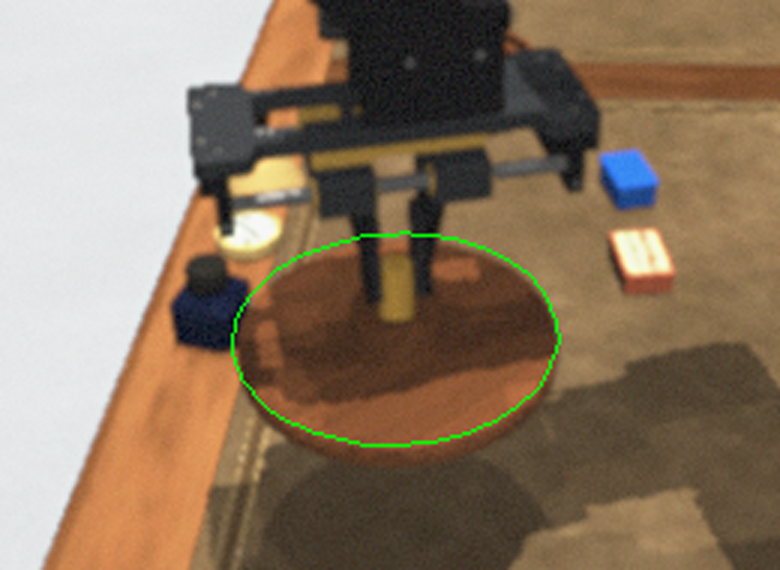

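Side crop: both lids hang level from the knob, with the lid ellipse matching the green prediction. Carrying them gently to the caddy.

Request:
{"op": "drive_tool", "data": {
  "deltas": "10 0 -5 5 0; 10 0 -15 10 0; 10 -1 -35 15 0; 10 -2 -60 15 0; 10 -3 -90 15 0; 10 -4 -120 15 0; 10 -5 -150 15 0; 10 -6 -180 15 0; 10 -7 -210 15 0; 10 -8 -240 15 0; 10 -9 -265 15 0; 10 -9 -280 15 0"
}}

```text
time_s: 21.85
position: [0.5349, -0.0056, 0.1657]
tcp_rot: [[-0.256, 0.967, 0.0], [0.967, 0.256, -0.001], [-0.001, -0.0, -1.0]]
force: [0.6, 0.0, -6.0]
opening: 0.2
grasp_force: 30.0
```

Request:
{"op": "drive_tool", "data": {
  "deltas": "10 0 -15 0 0; 10 0 -40 0 0; 10 0 -70 0 0; 10 0 -100 0 0; 10 -1 -130 0 0; 10 -2 -160 0 0; 10 -3 -190 0 0; 10 -4 -215 0 0; 10 -5 -235 0 0; 10 -5 -245 0 0; 10 -5 -249 0 0; 10 -5 -249 0 0"
}}

```text
time_s: 23.05
position: [0.53, -0.2515, 0.1654]
tcp_rot: [[-0.258, 0.966, -0.0], [0.966, 0.258, 0.001], [0.001, -0.0, -1.0]]
force: [0.4, 0.3, -5.7]
opening: 0.195
grasp_force: 30.0
```

Request:
{"op": "drive_tool", "data": {
  "deltas": "10 0 0 0 0; 10 0 0 0 0; 10 0 0 0 0; 10 0 0 0 0; 10 0 0 0 0"
}}

```text
time_s: 23.55
position: [0.5301, -0.2516, 0.1656]
tcp_rot: [[-0.258, 0.966, 0.0], [0.966, 0.258, 0.0], [0.0, 0.0, -1.0]]
force: [-0.1, 0.4, -5.7]
opening: 0.194
grasp_force: 30.0
```

Request:
{"op": "drive_tool", "data": {
  "deltas": "10 -1.4 -0.4 -10 0; 10 -1.4 -0.4 -30 0; 10 -1.4 -0.4 -55 0; 10 -1.4 -0.4 -75 0; 10 -1.4 -0.4 -88 0; 10 -1.4 -0.4 -90 0; 10 -1.4 -0.4 -90 0; 10 -1.4 -0.4 -90 0"
}}

```text
time_s: 24.35
position: [0.5296, -0.2529, 0.0765]
tcp_rot: [[-0.258, 0.966, 0.002], [0.966, 0.258, -0.001], [-0.002, 0.001, -1.0]]
force: [0.6, -0.2, -5.7]
opening: 0.195
grasp_force: 30.0
```

Request:
{"op": "drive_tool", "data": {
  "deltas": "10 0 0 -3 0; 10 0 0 -6 0; 10 0 0 -9 0; 10 0 0 -11 0; 10 0 0 -13 0; 10 0 0 -13 0; 10 0 0 -13 0"
}}

```text
time_s: 25.05
position: [0.5287, -0.2522, 0.0624]
tcp_rot: [[-0.258, 0.966, -0.0], [0.966, 0.258, 0.0], [0.0, -0.0, -1.0]]
force: [0.2, 0.6, -6.5]
opening: 0.193
grasp_force: 30.0
```

Request:
{"op": "drive_tool", "data": {
  "deltas": "10 0 0 -2 0; 10 0 0 -4 0; 10 0 0 -5 0; 10 0 0 -6 0; 10 0 0 -7 0; 10 0 0 -7 0; 10 0 0 -7 0"
}}

```text
time_s: 25.75
position: [0.529, -0.2525, 0.0559]
tcp_rot: [[-0.258, 0.966, 0.001], [0.966, 0.258, -0.001], [-0.001, 0.001, -1.0]]
force: [0.4, -0.7, -3.4]
opening: 0.196
grasp_force: 30.0
```

Outer lid weight has transferred to the rim (force −3.4). The last millimetre or so remains.

Request:
{"op": "drive_tool", "data": {
  "deltas": "10 0 0 -0.5 0; 10 0 0 -1 0; 10 0 0 -1.4 0; 10 0 0 -1.4 0; 10 0 0 -1.4 0"
}}

```text
time_s: 26.25
position: [0.5288, -0.2523, 0.0545]
tcp_rot: [[-0.258, 0.966, 0.0], [0.966, 0.258, -0.0], [-0.0, 0.0, -1.0]]
force: [0.4, 0.7, 0.3]
opening: 0.198
grasp_force: 30.0
```

Force is about 0, so it is seated. Releasing.

Request:
{"op": "drive_tool", "data": {
  "deltas": "18 0 0 0 0; 22 0 0 0 0; 30 0 0 0 0; 40 0 0 0 0; 50 0 0 0 0; 60 0 0 0 0; 70 0 0 0 0; 70 0 0 0 0; 70 0 0 0 0; 70 0 0 0 0"
}}

```text
time_s: 27.25
position: [0.5287, -0.2523, 0.0541]
tcp_rot: [[-0.258, 0.966, -0.0], [0.966, 0.258, 0.0], [0.0, -0.0, -1.0]]
force: [1.0, 1.1, 0.8]
opening: 0.791
grasp_force: 0.0
```

Request:
{"op": "drive_tool", "data": {
  "deltas": "75 0 0 20 0; 75 0 0 60 0; 75 5 -30 95 0; 75 17 -70 115 0; 75 17 -70 115 0; 75 17 -70 115 0; 75 17 -70 115 0; 75 17 -70 115 0"
}}

```text
time_s: 28.05
position: [0.5446, -0.3205, 0.1678]
tcp_rot: [[-0.259, 0.966, -0.003], [0.966, 0.259, 0.003], [0.003, -0.002, -1.0]]
force: [0.5, 0.4, -0.2]
opening: 0.859
grasp_force: 0.0
```

```bash
python3 knob.py .095 .5288 -.2523
python3 - <<'E'
from h import *
im=cv2.imread("pics/k.png"); m=imaging.camera_model("wrist")
u,v=w2pix(m,[(.5288,-.2523,.071)])[0].astype(int)
for r in range(v-36,v+38,3): print(r,im[r,u-36:u+38:3].astype(int).sum(1).tolist())
print(u-36)
# outer rim of lid vs circle, ray search for edge
g=cv2.GaussianBlur(im,(3,3),0).astype(float); c0=np.array((.5288,-.2523)); pts=[]
for t in np.radians(np.arange(0,360,6)):
    rr=np.arange(.078,.097,.0005); q=w2pix(m,[(c0[0]+r*np.cos(t),c0[1]+r*np.sin(t),.051) for r in rr])
    if q[:,1].max()>195 or q.min()<2: continue
    pr=np.array([g[int(round(b)),int(round(a))] for a,b in q]); d=np.linalg.norm(pr[8:]-pr[:-8],axis=1); i=d.argmax()
    pts.append((np.degrees(t),rr[i+4]*1000,d[i]))
P=np.array(pts); A=np.c_[np.cos(np.radians(P[:,0])),np.sin(np.radians(P[:,0])),np.ones(len(P))]
w=P[:,2]>30
for _ in range(4):
    x=np.linalg.lstsq(A[w],P[w,1],rcond=None)[0]; w=(P[:,2]>30)&(abs(P[:,1]-A@x)<1.5)
print("lid offset mm",x,w.sum(),len(w))
E
```

```text
[ 0.54459857 -0.32048124  0.16780197] [-40.6  32.7  82.6   0.   64.9 -55.6] 28.05
321 122
knob ((321.0647888183594, 122.44534301757812), 15.582834243774414) [array([ 0.5286, -0.2519,  0.095 ]), array([ 0.5288, -0.2521,  0.075 ])] [306 107] [336 138] 703.5
pred [310.3187301 111.7537017] [331.99086565 134.03978812]
86 [228, 224, 215, 195, 184, 179, 185, 181, 177, 177, 171, 166, 175, 189, 194, 193, 196, 195, 197, 197, 332, 334, 328, 320, 319]
89 [225, 202, 183, 181, 183, 182, 179, 180, 176, 166, 173, 186, 194, 195, 196, 197, 196, 194, 195, 197, 246, 304, 316, 312, 315]
92 [188, 183, 185, 181, 182, 175, 174, 173, 169, 184, 198, 197, 195, 195, 191, 194, 193, 194, 187, 184, 179, 204, 317, 329, 352]
95 [186, 183, 178, 181, 176, 173, 173, 178, 190, 189, 189, 183, 168, 169, 175, 174, 187, 182, 179, 180, 183, 199, 307, 363, 365]
98 [183, 178, 178, 175, 173, 177, 189, 192, 177, 198, 201, 199, 182, 171, 176, 190, 180, 165, 178, 192, 200, 209, 233, 360, 349]
101 [179, 178, 172, 170, 176, 195, 188, 176, 184, 198, 200, 199, 189, 175, 175, 185, 191, 182, 172, 202, 207, 204, 200, 316, 326]
104 [176, 
[... 1833 characters left out ...]
, 271, 318, 325, 313, 290, 330, 333, 342, 352, 360, 342, 321, 302, 297, 343, 347, 338, 342, 352, 355, 337]
149 [161, 171, 228, 285, 296, 310, 326, 328, 324, 312, 272, 295, 297, 310, 304, 294, 337, 345, 339, 343, 349, 357, 359, 355, 345]
152 [169, 221, 294, 300, 305, 303, 306, 325, 330, 329, 327, 334, 345, 349, 349, 347, 342, 340, 350, 357, 360, 360, 349, 348, 348]
155 [276, 298, 305, 303, 299, 300, 304, 319, 323, 334, 344, 347, 347, 346, 344, 340, 347, 352, 360, 360, 353, 348, 349, 353, 360]
158 [300, 301, 298, 298, 304, 304, 298, 306, 333, 347, 348, 347, 344, 339, 346, 356, 360, 361, 357, 345, 349, 355, 359, 362, 368]
284
lid offset mm [ 3.80337809e-01 -1.75524358e-02  8.61270065e+01] 32 46
```

Both lids are centred within about 0.5 mm. Now back over the axis to grasp the collar.

Request:
{"op": "drive_tool", "data": {
  "deltas": "76 -9 35 0 0; 76 -17 70 0 0; 76 -17 70 0 0; 76 -17 70 -20 0; 76 -17 70 -50 0; 76 -17 70 -70 0; 76 -17 70 -80 0; 76 -17 70 -80 0; 76 -17 70 -80 0; 76 -17 70 -80 0; 76 -17 70 -80 0"
}}

```text
time_s: 29.2
position: [0.5294, -0.2528, 0.0903]
tcp_rot: [[-0.258, 0.966, 0.002], [0.966, 0.258, -0.001], [-0.002, 0.001, -1.0]]
force: [-0.0, -0.3, -0.5]
opening: 0.869
grasp_force: 0.0
```

Request:
{"op": "drive_tool", "data": {
  "deltas": "76 0 0 -15 0; 76 0 0 -30 0; 76 0 0 -40 0; 76 0 0 -46 0; 76 0 0 -50 0; 76 0 0 -52 0; 76 0 0 -52 0; 76 0 0 -52 0; 76 0 0 -52 0"
}}

```text
time_s: 30.1
position: [0.529, -0.2525, 0.0376]
tcp_rot: [[-0.258, 0.966, 0.001], [0.966, 0.258, -0.001], [-0.001, 0.001, -1.0]]
force: [0.1, -0.0, -0.2]
opening: 0.872
grasp_force: 0.0
```

Request:
{"op": "drive_tool", "data": {
  "deltas": "60 0 0 0 0; 54 0 0 0 0; 50 0 0 0 0; 44 0 0 0 0; 44 0 0 0 0; 44 0 0 0 0; 44 0 0 0 0; 44 0 0 0 0; 44 0 0 0 0; 44 0 0 0 0"
}}

```text
time_s: 31.1
position: [0.5287, -0.2523, 0.0372]
tcp_rot: [[-0.258, 0.966, -0.0], [0.966, 0.258, -0.0], [-0.0, -0.0, -1.0]]
force: [-1.1, 0.3, 1.1]
opening: 0.565
grasp_force: 30.0
```

Request:
{"op": "drive_tool", "data": {
  "deltas": "44 0 0 2 0; 44 0 0 5 0; 44 0 0 8 0; 44 0 0 12 0; 44 0 0 18 0; 44 0 0 24 0; 44 0 0 30 0; 44 0 0 36 0; 44 0 0 42 0; 44 0 0 48 0; 44 0 0 48 0"
}}

```text
time_s: 32.2
position: [0.5293, -0.2527, 0.0862]
tcp_rot: [[-0.258, 0.966, 0.002], [0.966, 0.258, -0.001], [-0.002, 0.001, -1.0]]
force: [0.5, 0.3, -2.4]
opening: 0.567
grasp_force: 30.0
```

Request:
{"op": "drive_tool", "data": {
  "deltas": "44 0 0 6 0; 44 0 0 14 0; 44 0 0 22 0; 44 0 0 30 0; 44 0 0 36 0; 44 0 0 40 0; 44 0 0 40 0; 44 0 0 40 0; 44 0 0 40 0; 44 0 0 40 0; 44 0 0 40 0"
}}

```text
time_s: 33.3
position: [0.5285, -0.2522, 0.1248]
tcp_rot: [[-0.258, 0.966, -0.001], [0.966, 0.258, 0.0], [0.0, -0.0, -1.0]]
force: [-0.2, -1.1, -2.5]
opening: 0.568
grasp_force: 30.0
```

Run:
```python
from h import *
s=bot.read_state(); p=s["position"]; print(p,s["force"],s["opening"],s["grasp_force"])
im=imaging.capture("side")[:,:,::-1].copy(); m=imaging.camera_model("side"); hsv=cv2.cvtColor(im,cv2.COLOR_BGR2HSV)
# brass seen: on the inner lid (z~.04..) vs collar hole
y=(hsv[:,:,0]>17)&(hsv[:,:,0]<38)&(hsv[:,:,1]>120)&(hsv[:,:,2]>90)
u,v=w2pix(m,[(.5287,-.2523,.09)])[0].astype(int)
k=np.zeros_like(y);k[v-60:v+60,u-60:u+60]=y[v-60:v+60,u-60:u+60]
for c in blobs(k,4): print("brass",c[:,0].min(0),c[:,0].max(0),cv2.contourArea(c))
for z in(.095,.04,.046,.136): print(z,w2pix(m,[(.5287,-.2523,z),(.5287,-.1803,z),(.5287+.072,-.2523,z),(.5287-.072,-.2523,z)]).round(0).tolist())
```

```text
[ 0.52851212 -0.25218953  0.12483178] [-0.23769326 -1.10969987 -2.45328695] 0.5684741784858838 29.99939185101539
brass [265 203] [269 210] 11.0
brass [295 153] [344 178] 794.5
brass [300  98] [331 102] 61.5
0.095 [[320.0, 150.0], [319.0, 161.0], [294.0, 149.0], [345.0, 150.0]]
0.04 [[320.0, 167.0], [319.0, 179.0], [295.0, 167.0], [344.0, 167.0]]
0.046 [[320.0, 165.0], [319.0, 177.0], [295.0, 165.0], [344.0, 165.0]]
0.136 [[320.0, 136.0], [319.0, 147.0], [294.0, 136.0], [345.0, 136.0]]
```

The load is 2.45 N, which is the outer lid alone. The inner lid's disc shows at columns 295–344 and down to row 178 in the side view, matching its seated position. Handing in.

```bash
python3 -c "
from rig import bot
s=bot.read_state();print(s['time_s'],abs(s['qvel']).max());print(bot.hand_in())"
```

```text
33.35 0.17761543168631422
the job is handed in; nothing more can be done
None
```

Job handed in at 33 s; no verdict came back: the stamp box is in the nest, the inner lid is seated, and the outer lid is held level about 88 mm above its closed height.

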